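Swap the bottles in the opening holder and take off the safety cap

TASK

At the packing table the bottle with the slim pointed nozzle stands in the bottle holder and the bottle with the wide safety cap stands on the cork mat: make the two change places, so that the nozzle bottle stands upright on the middle of the mat and the safety-cap bottle upright and fully down in the holder. Then press the safety cap down and, keeping it pressed, twist it anticlockwise until it comes free, and lift it straight up off the neck. Finish while still holding the cap level, about 6 cm up, directly above its bottle, with both bottles left standing in their new places and none of the other things on the table knocked over or pushed away.

Things in the scene. Friction and masses are not known exactly. Their poses are not given: they have to be found in the camera images.
- nozzle_mid (a point): Bottle with slim pointed nozzle: square amber body 50 x 50 x 80 high (grip it across two flat sides), white nozzle on top, 110 high in all, 0.22 kg nominal. This point is the centre of the square body, 40 above its underside; z up, x and y square to the flat sides. Starts in the holder.
- safety_mid (a point): Bottle with the wide safety cap: the same square amber body 50 x 50 x 80 high, 111.5 high with its cap on, 0.22 kg nominal. This point is the centre of the square body, 40 above its underside; z up, x and y square to the flat sides. Starts on the mat.
- cap_center (a point): Round ribbed white safety cap, 48 across, 26 high, 30 g; this point is on its axis, half-way up (13 above its lower rim), z up. When on, it lies 58.5 above safety_mid and its lower rim stands 5.5 clear of the flat top of the square body.
- cap: The same cap; origin on its axis at the lower rim. A spring pushes it up with 5 N. Pressed down 3 mm or more (at 5.5 mm, 9 N, it lands on the body's top) it turns anticlockwise seen from above; after 50 degrees relative to the bottle it is free, springs up 4 mm and lifts off: 80 degrees allows for the bottle's play, there is a stop at 125. Not pressed it is locked; clockwise it never turns.
- holder: Steel bottle holder fixed to the table: base plate 110 x 110 x 6, square well 58 x 58 inside, walls 8 thick up to 30 above the table, flared lips up to 45, mouth about 75 wide. Origin: centre of its underside, on the table; x and y square to the well. A bottle stands on the well's floor, 6 above the table, and can turn in it by about 10 degrees either way.
- mat: Square cork mat fixed to the table, 90 x 90 x 5. Origin: centre of its underside; x and y along its sides. Mat and holder lie one left, one right of straight ahead (either way round). The table straight ahead of the robot, 0.40 to 0.52 m from it and 0.07 m to either side, is always clear: room to stand a bottle for a while.
- jar: Bystander, leave alone: round green glass cream jar, 60 across, 50 high, between the two places (mm). Origin: centre of its underside; z up.
- carton: Bystander, leave alone: small cardboard carton, 50 x 80 x 45 high (mm). Origin: centre of its underside; z up.
- pencup: Bystander, leave alone: black pen cup, 72 across, 90 high (mm). Origin: centre of its underside; z up.
- can: Bystander, leave alone: aluminium spray can, 48 across, 120 high (mm). Origin: centre of its underside; z up.
- tape: Bystander, leave alone: roll of clear packing tape lying flat, 90 across, 30 high (mm). Origin: centre of its underside; z up.
- stapler: Bystander, leave alone: black stapler, 120 x 34 x 40 high (mm). Origin: centre of its underside; z up.

How it is judged:
By the outcome, as a careful person would: the job done as asked, in the order asked, and still so for the second after the job is handed in, while the arm keeps its last pose, push and grip.
It also fails if it takes over 69 s, if anything falls off the work surface, if the arm or the gripper's body presses on something with over 40 N, if the wrist force passes 120 N, or if a joint passes its speed limit or range.

ROBOT

A 6-joint arm with a two-finger parallel gripper is mounted at the origin on the work surface. World frame = base frame: x ahead of the robot, y to its left, z up, the work surface at z = 0. Lengths are in m, angles in rad, forces in N, time in s.
With the tool pointing down it reaches from about 0.3 to 0.775 m from the base axis. Payload 14.6 kg.
Tool frame: the origin (TCP) lies on the centre line of the jaws, within the pads' length; the fingertips stand 19 mm ahead of it and the grasp point (between the pads) is the TCP; z points along the fingers, y is the direction in which the jaws open and shut (so a half turn about z gives the same grasp; the last joint's range is limited). The gripper opens to 94 mm and grips with 3 to 60 N. Pads are 16 mm wide; open, the fingers measure 119 mm over their backs; the gripper's body (75 mm by 177 mm) begins 78 mm behind the grasp point.
Start: joints at [-1.405, 0.3, 1.521, -0, 1.321, -0.067], TCP at [0.127, -0.535, 0.224] pointing down, gripper open.
Joint ranges: [-3.03, 3.03], [-0.79, 2.21], [0.23, 2.52], [-1.04, 4.18], [0, 3.07], [-2.55, 2.55]. Speed limits (rad/s): [2.22, 2.22, 2.57, 3.14, 3.14, 3.14].

INTERFACE

Orientations are given as [roll, pitch, yaw] about the fixed x, y, z axes, in that order (R = Rz(yaw) Ry(pitch) Rx(roll)).
In Python, from station import ctrl gives the robot as it stands. The module is installed in compiled form; this text tells all that it offers.
- The arm moves only by the shell command python3 -m creep 'ROWS' [FORCE]. ROWS is a JSON object of lists of equal length, an entry for each row: "translation": the shift along the world's x, y, z in mm, a list of three; "yaw": the turn about the world's z in rad; "gripper": the closure in counts, from 0 (fully open) to 255 (shut). A call has 1 to 5 rows; each row is the pose to reach, as a shift and turn from the pose measured when the call began; what a row does not reach only later rows make up. A row lasts 1/12 s, in which the tool goes at most 41.7 mm and 7.16 degrees, less where a joint would pass 70% of its speed; a pose out of reach is approached as far as the arm can. A call with a gripper value outside its range is refused whole. The fingers move at their own pace and stop on an object; FORCE is the grip in N (left out, the last holds). Time passes only in rows, so rows that repeat a pose let the fingers close. It gives the time, the measured TCP pose, the force and the opening at its end, in the units of the state.
- ctrl.get_obs(): the state, without advancing time (a new reading comes with each control period).
- ctrl.camera(name): name is "side" or "top"; returns a dict with "pixels" (420x560x3 uint8, red, green, blue), "depth" (420x560 float32, m along the optical axis (not along the pixel's ray), 0 where there is no reading), "fx", "fy", "cx", "cy" (pixels), "R" (3x3) and "t" (3): a world point X has camera coordinates R X + t. Camera axes: x right, y down, z forward; pixel columns grow to the right and rows downward; lengths in m; the calibration is good to about 2 mm. A picture is of the moment at which its call begins.
- ctrl.hand_in(): hands the job in, once; it reports no verdict.
The state is a dict: "time_s": time; "qpos": joint angles; "joint_vel": joint speeds; "tau": joint torques, N m; "ee_pos": TCP position; "eef_rot": TCP orientation; "force": force on the tool from outside, world axes, zero at the start; "moment": the same for the moment, N m; "grip_width": finger opening in m.
Only numpy, scipy, OpenCV 4.12 (cv2) and the standard library are available. Lean on these libraries where they do the work, as an engineer would, in place of code of your own. Each camera call takes 0.05 s, during which the arm holds its last target. There are 200 camera calls.

## Working session

There is one attempt and no reset: what is moved stays moved. The work goes in short steps, Python scripts to look and compute and a shell command to move; the robot and the scene stay as the last step left them, time stands still between calls to the robot, and variables do not carry over. Pictures are saved under pics/ and viewed, about 8 in all and at most 12, crops included, and the job is handed in when it is done.

```bash
mkdir -p pics
cat > h.py <<'E'
import numpy as np, cv2
from station import ctrl
def shot(n,name):
    c=ctrl.camera(n); cv2.imwrite(f'pics/{name}.png',c['pixels'][:,:,::-1]); np.savez(f'pics/{name}.npz',**c); return c
def cloud(c):
    d=c['depth'];v,u=np.indices(d.shape)
    P=np.stack([(u-c['cx'])/c['fx']*d,(v-c['cy'])/c['fy']*d,d],-1)
    W=(P-c['t'])@c['R']; W[d==0]=np.nan; return W
E
python3 - <<'E'
from h import *
for n in('top','side'):
    c=shot(n,n+'0'); print(n,c['fx'],c['cx'],c['R'].round(3).tolist(),c['t'], 'pos',-c['R'].T@c['t'])
print(ctrl.get_obs())
E
```

```text
top 491.4472506068378 280.41191026150256 [[-0.021, -0.999, -0.028], [-0.982, 0.026, -0.185], [0.186, 0.023, -0.982]] [0.02242556 0.55360736 1.09958873] pos [ 0.34010531 -0.01780522  1.1832543 ]
side 523.2384382399675 282.5811101986315 [[-0.812, -0.583, -0.01], [-0.45, 0.638, -0.625], [0.371, -0.503, -0.781]] [0.45748725 0.30999348 0.98326757] pos [0.14671251 0.56409881 0.96564674]
{'time_s': 0.1, 'qpos': array([-1.40460206e+00,  3.00389707e-01,  1.52146514e+00, -2.62995997e-05,
        1.32069199e+00, -6.66469929e-02]), 'joint_vel': array([ 4.24136471e-05, -3.96105139e-04, -2.24998917e-03, -1.13182007e-03,
        1.01603216e-03,  1.49360755e-03]), 'tau': array([ 3.09913055e-03, -5.32643330e+01, -3.53282654e+01,  7.09975488e-02,
        2.34877708e-02, -6.93775200e-05]), 'ee_pos': array([ 0.12684237, -0.53497519,  0.22398001]), 'eef_rot': array([-3.14063889e+00, -3.81276662e-05,  2.32847764e-01]), 'force': array([ 0.20277642,  0.09367478, -0.26052697]), 'moment': array([ 0.00997855,  0.00924121, -0.01255981]), 'grip_width': 0.09400835575704496}
```

View pics/top0.png

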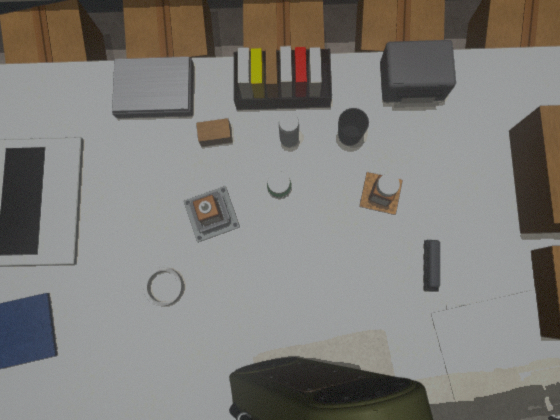

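View pics/side0.png

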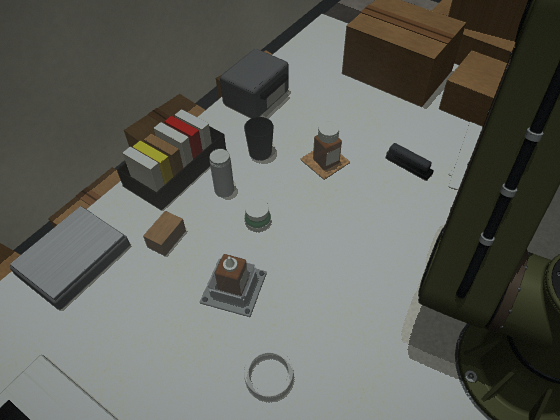

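The top view shows the holder with the nozzle bottle at about (212,214), left of centre. The mat with the safety bottle is at about (382,193), the jar at (279,186), the pen cup at (352,127), the can at (289,130), the stapler at (432,265) and the tape at (165,287). The side view agrees.

Run:
```python
from h import *
def rect(P):
    r=cv2.minAreaRect((P[:,:2]*1000).astype(np.float32)); return np.round(r[0],1),np.round(r[1],1),round(r[2],1),len(P)
C={}
for n in('top','side'):
    c=dict(np.load(f'pics/{n}0.npz'));W=cloud(c);C[n]=c
    px=c['pixels'];hsv=cv2.cvtColor(px,cv2.COLOR_RGB2HSV)
    box={'top':{'hold':(178,180,246,248),'mat':(355,165,410,220),'jar':(262,170,298,202),'pen':(332,105,372,150),'can':(275,112,304,150)},
     'side':{'hold':(195,240,272,320),'mat':(296,115,354,182),'jar':(240,198,276,235),'pen':(240,112,278,165),'can':(206,145,240,202)}}[n]
    for k,(a,b,e,f) in box.items():
        w=W[b:f,a:e].reshape(-1,3);h=hsv[b:f,a:e].reshape(-1,3)
        ok=~np.isnan(w[:,0]);w=w[ok];h=h[ok]
        z=w[:,2];print(n,k,'zmax',z.max().round(4),'hist',np.histogram(z,bins=np.arange(-.01,.14,.01))[0])
        for nm,lo,hi in (('4-9mm',.003,.010),('body top',.078,.092),('cap',.108,.125),('all>15',.015,.2)):
            m=(z>lo)&(z<hi)
            if m.sum()>8: print('   ',nm,*rect(w[m]), 'mean',(w[m].mean(0)*1000).round(1))
# crops
t=cv2.imread('pics/top0.png');s=cv2.imread('pics/side0.png')
f=lambda i,x,y:cv2.resize(i[y:y+66,x:x+66],(396,290*396//290),interpolation=cv2.INTER_CUBIC)[:300*396//300]
g=lambda i,x,y,w:cv2.resize(i[y:y+w,x:x+w],(300,300),interpolation=cv2.INTER_CUBIC)
cv2.imwrite('pics/crop0.png',np.vstack([np.hstack([g(t,178,180,68),g(t,350,160,68)]),np.hstack([g(s,195,240,80),g(s,290,110,70)])]))
```

```text
top hold zmax 0.1174 hist [1841 1596   73   62  233  252   27   31   32  339   89   15   12    0
    0]
    4-9mm [556.2 179.8] [165.6 168.2] 89.6 755 mean [546.8 171.7   5.4]
    body top [554.4 180.1] [50.7 50.2] 17.7 377 mean [553.1 178.6  84.9]
    cap [554.4 179. ] [5.9 7.9] 44.6 15 mean [554.  178.8 112.4]
    all>15 [554.7 180.2] [83.5 82. ] 18.6 1117 mean [550.6 177.3  60. ]
top mat zmax 0.1209 hist [1170 1128   23   29   19   29   30   30   47   88   27   27  365    2
    0]
    4-9mm [ 598.2 -239.1] [131.2 138.7] 86.4 451 mean [ 588.6 -227.6    5.1]
    body top [ 590.3 -233.2] [49.6 48.9] 67.8 108 mean [ 580.3 -223.    83. ]
    cap [ 590.3 -232.9] [46.6 47.6] 69.8 377 mean [ 590.  -232.7  115. ]
    all>15 [ 589.7 -232.8] [50.2 49.9] 67.2 703 mean [ 583.9 -227.6   92.6]
top jar zmax 0.0549 hist [414 224  54  61   7 280 110   0   0   0   0   0   0   0   0]
    4-9mm [618.8  10. ] [84.3 75.4] 89.1 34 mean [609.    6.4   5.1]
    all>15 [616.3  12.4] [56.9 55. ] 54.6 489 mean [614.2  12.2  43.3]
top pen zmax 0.0944 hist [630 425  60  64  69  74  86  76  94 171  47   0   0   
[... 1629 characters left out ...]
1.7]
side pen zmax 0.0956 hist [148 784 100  92  79 105 136 128 163 178  96   0   0   0   0]
    4-9mm [ 786.4 -203.8] [101.2 195. ] 37.8 300 mean [ 780.6 -189.7    4.6]
    body top [ 751.1 -162.1] [69.9 71.7] 79.3 265 mean [ 751.2 -163.    85.6]
    all>15 [ 786.1 -202.6] [ 71.  182.7] 41.3 1029 mean [ 754.8 -165.5   61.2]
side can zmax 0.1275 hist [119 757  80  72  88  97  84  69  61  62  64  69 106 202   0]
    4-9mm [784.9 -53.1] [ 82.3 191.7] 38.7 279 mean [766.8 -40.6   4.7]
    body top [733.9  -3. ] [47.3 24.2] 53.0 82 mean [732.8   1.2  85.1]
    cap [744.1 -10.3] [44.2 49.5] 79.1 317 mean [742.   -8.  119.2]
    all>15 [787.3 -43.9] [ 55.6 159.5] 48.1 1020 mean [748.8 -11.9  77.7]
```

View pics/crop0.png

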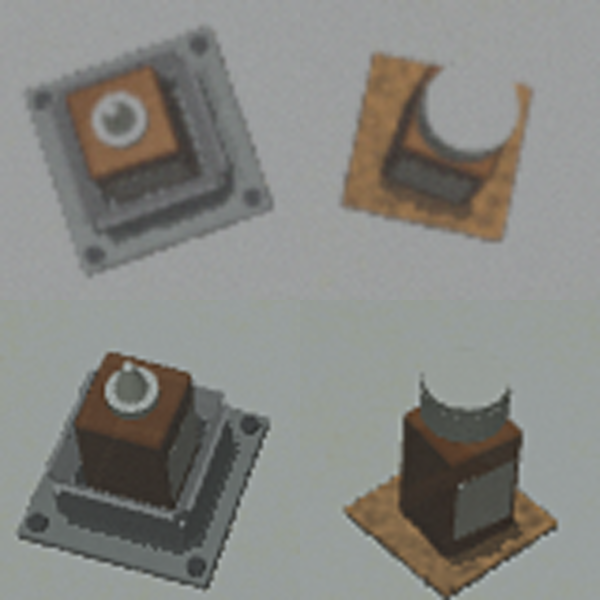

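Crop corners read by eye. Mat in the top crop: TL (375,52), R (532,90), BR (502,242), BL (342,205). Mat in the side crop: left (345,510), bottom (447,598), right (557,523). Holder plate in the top crop: (205,25), (272,207), (90,275), (27,92). I cast rays onto the known plane heights.

```bash
cat >> h.py <<'E'
def ray(c,uv,z):
    uv=np.atleast_2d(np.array(uv,float)); d=np.c_[(uv[:,0]-c['cx'])/c['fx'],(uv[:,1]-c['cy'])/c['fy'],np.ones(len(uv))]@c['R']
    o=-c['R'].T@c['t']; return (o+d*((z-o[2])/d[:,2])[:,None])*1000
E
python3 - <<'E'
from h import *
t=dict(np.load('pics/top0.npz'));s=dict(np.load('pics/side0.npz'))
k=68/300
def rep(n,P): 
    e=np.diff(P[:,:2],axis=0); print(n,P[:,:2].round(1).tolist(),'ctr',((P[0]+P[2])/2)[:2].round(1),'len',np.hypot(*e.T).round(1),'ang',(np.degrees(np.arctan2(e[:,1],e[:,0]))%90).round(1))
A=np.array([(375,52),(532,90),(502,242),(342,205)])-.5*0
rep('mat top',ray(t,np.c_[350+(A[:,0]-300)*k,160+A[:,1]*k]-.5,.005))
A=np.array([(345,510),(447,598),(557,523)]);k2=70/300
rep('mat side',ray(s,np.c_[290+(A[:,0]-300)*k2,110+(A[:,1]-300)*k2]-.5,.005))
A=np.array([(205,25),(272,207),(90,275),(27,92)])
rep('hold top',ray(t,np.c_[178+A[:,0]*k,180+A[:,1]*k]-.5,.006))
A=np.array([(20,538),(210,588),(270,415)]);k3=80/300
rep('hold side',ray(s,np.c_[195+A[:,0]*k3,240+(A[:,1]-300)*k3]-.5,.006))
E
```

```text
mat top [[650.0, -203.8], [625.7, -289.4], [540.6, -267.3], [563.6, -181.0]] ctr [ 595.3 -235.5] len [89.  88.  89.3] ang [74.2 75.5 75.1]
mat side [[653.8, -201.8], [567.0, -178.2], [546.2, -264.6]] ctr [ 600.  -233.2] len [89.9 88.9] ang [74.8 76.4]
hold top [[624.5, 148.4], [520.6, 111.4], [485.5, 211.6], [588.9, 247.9]] ctr [555. 180.] len [110.3 106.2 109.6] ang [19.6 19.3 19.3]
hold side [[590.2, 252.6], [487.3, 216.1], [525.6, 111.1]] ctr [557.9 181.8] len [109.1 111.8] ang [19.5 20.1]
```

```bash
python3 -m creep '{"translation":[[40,25,0],[80,50,0],[120,75,0],[160,100,0],[200,125,0]],"yaw":[-0.1,-0.2,-0.3,-0.4,-0.5],"gripper":[0,0,0,0,0]}' 30
```

```text
time_s: 0.52
ee_pos: [0.3047, -0.4231, 0.2238]
eef_rot: [-3.14, 0.0, -0.273]
force: [0.4, 0.0, 0.3]
grip_width: 0.0942
```

```bash
python3 -m creep '{"translation":[[34,23,0],[68,46,0],[102,68,0],[136,91,0],[170,113,0]],"yaw":[-0.03,-0.06,-0.09,-0.11,-0.11],"gripper":[0,0,0,0,0]}' 30; python3 -m creep '{"translation":[[34,23,0],[68,46,0],[102,68,0],[120,80,0],[120,80,-20]],"yaw":[0,0,0,0,0],"gripper":[0,0,0,0,0]}'
```

```text
time_s: 0.93
ee_pos: [0.4762, -0.3084, 0.2236]
eef_rot: [-3.14, 0.001, -0.384]
force: [0.1, -1.1, 0.4]
grip_width: 0.094
time_s: 1.35
ee_pos: [0.6, -0.2257, 0.2059]
eef_rot: [-3.14, -0.004, -0.38]
force: [0.4, -1.2, 0.6]
grip_width: 0.094
```

```bash
python3 -m creep '{"translation":[[-7,-5,-30],[-7,-5,-60],[-7,-5,-90],[-7,-5,-120],[-7,-5,-139]],"yaw":[0,0,0,0,0],"gripper":[0,0,0,0,0]}'
python3 - <<'E'
from h import *
print(ctrl.get_obs()['ee_pos'])
t=shot('top','t1');s=shot('side','s1')
g=lambda i,x,y,w:cv2.resize(i[y:y+w,x:x+w,::-1],(380,380),interpolation=cv2.INTER_CUBIC)
cv2.imwrite('pics/crop1.png',np.hstack([g(t['pixels'],330,140,100),g(s['pixels'],270,70,120)]))
E
```

```text
time_s: 1.77
ee_pos: [0.5917, -0.2301, 0.0633]
eef_rot: [-3.14, -0.0, -0.38]
force: [-0.2, 0.3, -0.6]
grip_width: 0.0944
[ 0.59172466 -0.23012901  0.06330933]
```

View pics/crop1.png

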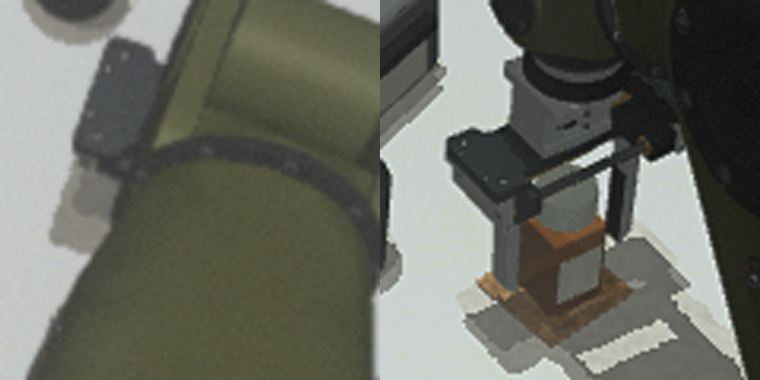

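The side crop shows the open jaws squarely straddling the safety bottle, with free gaps on both sides. The top view is hidden by the arm. I raise 4 mm so the tips will clear the holder lips later, then grip.

```bash
python3 -m creep '{"translation":[[0,0,4],[0,0,4],[0,0,4],[0,0,4],[0,0,4]],"yaw":[0,0,0,0,0],"gripper":[0,150,150,150,150]}' 30;  python3 -m creep '{"translation":[[0,0,0],[0,0,0],[0,0,0],[0,0,0]],"yaw":[0,0,0,0],"gripper":[255,255,255,255]}' 30
```

```text
time_s: 2.28
ee_pos: [0.5916, -0.2301, 0.0681]
eef_rot: [-3.14, 0.001, -0.38]
force: [0.2, -0.5, -1.5]
grip_width: 0.0706
time_s: 2.62
ee_pos: [0.5916, -0.2304, 0.0683]
eef_rot: [-3.14, 0.0, -0.38]
force: [-1.3, -1.6, 2.0]
grip_width: 0.0495
```

```bash
python3 -m creep '{"translation":[[0,0,20],[0,0,45],[-20,34,50],[-40,69,50],[-60,104,50]],"yaw":[0,0,0.1,0.2,0.3],"gripper":[255,255,255,255,255]}';  python3 -m creep '{"translation":[[-18,31,0],[-36,62,0],[-54,94,0],[-66,115,0],[-72,126,0]],"yaw":[0.1,0.2,0.3,0.4,0.415],"gripper":[255,255,255,255,255]}'
```

```text
time_s: 3.03
ee_pos: [0.5304, -0.1253, 0.1182]
eef_rot: [-3.14, 0.0, -0.076]
force: [0.8, 0.6, -3.1]
grip_width: 0.0499
time_s: 3.45
ee_pos: [0.4567, 0.0028, 0.1179]
eef_rot: [-3.139, 0.001, 0.346]
force: [-0.1, -0.2, -2.7]
grip_width: 0.0497
```

```bash
python3 -m creep '{"translation":[[3,-2,-20],[3,-2,-40],[3,-2,-50],[3,-2,-53],[3,-2,-54.5]],"yaw":[-0.011,-0.011,-0.011,-0.011,-0.011],"gripper":[255,255,255,255,255]}';  python3 -m creep '{"translation":[[0,0,0],[0,0,0]],"yaw":[0,0],"gripper":[255,255]}'
```

```text
time_s: 3.87
ee_pos: [0.4597, 0.0005, 0.0633]
eef_rot: [-3.138, 0.003, 0.333]
force: [-8.6, 1.7, 16.7]
grip_width: 0.0497
time_s: 4.03
ee_pos: [0.4602, 0.0002, 0.0639]
eef_rot: [-3.139, 0.002, 0.332]
force: [1.1, -0.5, -3.4]
grip_width: 0.0498
```

```bash
python3 -m creep '{"translation":[[0,0,-0.5],[0,0,-0.5],[0,0,-0.5],[0,0,-0.5],[0,0,-0.5]],"yaw":[0,0,0,0,0],"gripper":[255,150,0,0,0]}';  python3 -m creep '{"translation":[[0,0,30],[0,0,60],[0,0,95],[0,0,130],[20,36,140]],"yaw":[0,0,0,0,0],"gripper":[0,0,0,0,0]}'; python3 -m creep '{"translation":[[18,36,0],[36,73,0],[54,109,0],[72,145,0],[72,145,0]],"yaw":[0,0,0,0,0],"gripper":[0,0,0,0,0]}'
python3 - <<'E'
from h import *
for n in('top','side'):
    c=shot(n,n[0]+'2');W=cloud(c).reshape(-1,3)
    for nm,z0,z1 in(('body',.074,.086),('cap',.105,.118)):
        m=(abs(W[:,0]-.46)<.05)&(abs(W[:,1])<.05)&(W[:,2]>z0)&(W[:,2]<z1)
        if m.sum()>5:
            r=cv2.minAreaRect((W[m,:2]*1000).astype(np.float32));print(n,nm,np.round(r[0],1),np.round(r[1],1),round(r[2],1),m.sum(),'z',np.median(W[m,2]))
E
```

```text
time_s: 4.45
ee_pos: [0.4605, 0.0002, 0.0636]
eef_rot: [-3.139, 0.001, 0.332]
force: [0.0, 0.1, -0.2]
grip_width: 0.0665
time_s: 4.87
ee_pos: [0.4806, 0.0327, 0.2092]
eef_rot: [3.141, -0.005, 0.328]
force: [1.0, -0.4, 1.1]
grip_width: 0.0936
time_s: 5.28
ee_pos: [0.5539, 0.1827, 0.2084]
eef_rot: [-3.141, -0.005, 0.332]
force: [-1.1, 0.4, -0.0]
grip_width: 0.0943
top body [ 4.603e+02 -4.000e-01] [49.7 49.5] 18.0 93 z 0.0776702236962406
top cap [460.   -0.5] [46.7 46. ] 10.6 375 z 0.11039286957656361
side body [463.2   5.6] [49.9 47.4] 19.8 160 z 0.08001829761214312
side cap [464.3   3.8] [48.  47.6] 59.2 391 z 0.11291284106486298
```

```bash
python3 -m creep '{"translation":[[1,-2,-30],[1,-2,-60],[1,-2,-90],[1,-2,-125],[1,-2,-138]],"yaw":[0,0,0,0,0],"gripper":[0,0,0,0,0]}'; python3 -m creep '{"translation":[[0,0,0],[0,0,0],[0,0,0],[0,0,0],[0,0,0]],"yaw":[0,0,0,0,0],"gripper":[100,180,255,255,255]}' 30
python3 - <<'E'
from h import *
s=shot('side','s3');print(ctrl.get_obs()['ee_pos'],ctrl.get_obs()['grip_width'])
cv2.imwrite('pics/crop3.png',cv2.resize(s['pixels'][200:330,160:320,::-1],None,fx=3.5,fy=3.5,interpolation=cv2.INTER_CUBIC))
E
```

```text
time_s: 5.8
ee_pos: [0.5514, 0.1748, 0.0666]
eef_rot: [3.141, 0.001, 0.329]
force: [-1.7, -0.1, -0.1]
grip_width: 0.0941
time_s: 6.22
ee_pos: [0.5521, 0.1748, 0.0681]
eef_rot: [3.141, -0.002, 0.328]
force: [0.1, 0.7, -1.6]
grip_width: 0.0643
[0.55191158 0.17482651 0.06778728] 0.05993029682690481
```

View pics/crop3.png

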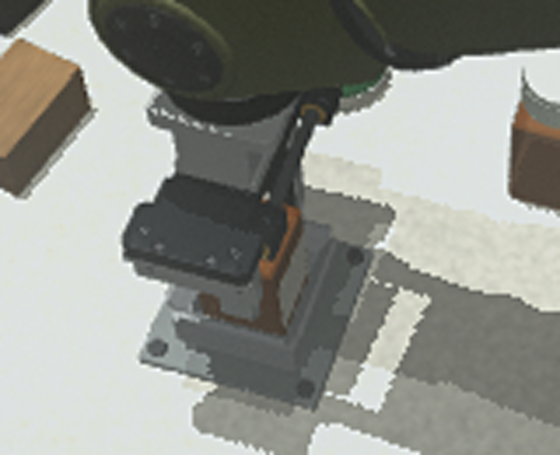

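The jaws straddle the nozzle bottle above the lips, but the TCP sits about 6 mm off the bottle's measured centre. I correct that before closing fully.

```bash
python3 -m creep '{"translation":[[0,0,0],[3,5.5,0.5],[3,5.5,0.5],[3,5.5,0.5]],"yaw":[0,0,0,0],"gripper":[100,100,100,100]}' ; python3 -m creep '{"translation":[[0,0,0],[0,0,0],[0,0,0],[0,0,0],[0,0,0]],"yaw":[0,0,0,0,0],"gripper":[255,255,255,255,255]}' 30
```

```text
time_s: 6.6
ee_pos: [0.5551, 0.1806, 0.0684]
eef_rot: [3.141, -0.002, 0.329]
force: [0.4, -0.1, 0.4]
grip_width: 0.057
time_s: 7.02
ee_pos: [0.5551, 0.1806, 0.0683]
eef_rot: [3.141, -0.001, 0.329]
force: [0.3, 0.3, -0.3]
grip_width: 0.0497
```

```bash
python3 -m creep '{"translation":[[0,0,25],[0,0,60],[0,0,85],[3,-30,90],[6,-65,90]],"yaw":[0,0,0,0,-0.1],"gripper":[255,255,255,255,255]}' ; python3 -m creep '{"translation":[[4,-38,0],[8,-76,0],[12,-114,0],[15,-152,0],[19,-190,0]],"yaw":[-0.1,-0.2,-0.3,-0.4,-0.49],"gripper":[255,255,255,255,255]}' ; python3 -m creep '{"translation":[[4,-38,0],[8,-76,0],[12,-114,0],[15,-145,0],[16,-156,0]],"yaw":[0,0,0,0,0],"gripper":[255,255,255,255,255]}'
```

```text
time_s: 7.43
ee_pos: [0.5616, 0.1164, 0.1605]
eef_rot: [3.141, -0.005, 0.234]
force: [0.8, -0.1, -3.2]
grip_width: 0.0497
time_s: 7.85
ee_pos: [0.5802, -0.0755, 0.1604]
eef_rot: [3.141, -0.005, -0.262]
force: [0.5, 0.2, -1.7]
grip_width: 0.0501
time_s: 8.27
ee_pos: [0.5956, -0.2356, 0.1598]
eef_rot: [3.14, -0.004, -0.265]
force: [0.1, 0.7, -2.9]
grip_width: 0.0499
```

```bash
python3 -m creep '{"translation":[[0,0,-30],[0,0,-60],[0,0,-80],[0,0,-88],[0,0,-90]],"yaw":[0,0,0,0,0],"gripper":[255,255,255,255,255]}'
python3 - <<'E'
from h import *
print(ctrl.get_obs()['ee_pos'])
E
```

```text
time_s: 8.68
ee_pos: [0.5949, -0.235, 0.0682]
eef_rot: [3.141, -0.001, -0.264]
force: [-0.5, -0.2, -1.7]
grip_width: 0.0498
[ 0.59489395 -0.23499652  0.06817406]
```

```bash
python3 -m creep '{"translation":[[1,0,0],[1,0,-1],[1,0,-1],[1,0,-1]],"yaw":[0,0,0,0],"gripper":[255,255,255,255]}' ; python3 -m creep '{"translation":[[0,0,0],[0,0,0],[0,0,0],[0,0,0]],"yaw":[0,0,0,0],"gripper":[150,0,0,0]}'; python3 -m creep '{"translation":[[0,0,30],[0,0,60],[0,0,95],[0,0,130],[-10,18,145]],"yaw":[0,0,0,0,0.1],"gripper":[0,0,0,0,0]}'; python3 -m creep '{"translation":[[-20,36,0],[-40,72,0],[-60,108,0],[-80,144,0],[-100,180,0]],"yaw":[0.1,0.2,0.3,0.4,0.5],"gripper":[0,0,0,0,0]}'
```

```text
time_s: 9.02
ee_pos: [0.5964, -0.2351, 0.0683]
eef_rot: [3.14, -0.003, -0.264]
force: [0.4, -0.6, -1.9]
grip_width: 0.0497
time_s: 9.35
ee_pos: [0.5965, -0.2352, 0.0687]
eef_rot: [3.14, -0.003, -0.264]
force: [0.1, 0.7, 0.1]
grip_width: 0.0667
time_s: 9.77
ee_pos: [0.5878, -0.2193, 0.2186]
eef_rot: [3.138, -0.009, -0.168]
force: [-0.2, 0.6, 0.4]
grip_width: 0.0938
time_s: 10.18
ee_pos: [0.4866, -0.0379, 0.2188]
eef_rot: [3.138, -0.01, 0.337]
force: [0.8, 0.9, 1.0]
grip_width: 0.0938
```

```bash
python3 -m creep '{"translation":[[-20,30,0],[-26,38,0],[-26,38,-30],[-26,38,-65],[-26,38,-90]],"yaw":[-0.005,-0.005,-0.005,-0.005,-0.005],"gripper":[0,0,0,0,0]}'
python3 - <<'E'
from h import *
print(ctrl.get_obs()['ee_pos'])
c=shot('top','t4');s=shot('side','s4')
g=lambda i,x,y,w,h:cv2.resize(i[y:y+h,x:x+w,::-1],(400,400),interpolation=cv2.INTER_CUBIC)
cv2.imwrite('pics/crop4.png',np.hstack([g(c['pixels'],340,140,80,80),g(s['pixels'],280,90,90,90)]))
for c in (c,s):
    W=cloud(c).reshape(-1,3)
    m=(abs(W[:,0]-.597)<.05)&(abs(W[:,1]+.235)<.05)&(W[:,2]>.078)&(W[:,2]<.092)
    r=cv2.minAreaRect((W[m,:2]*1000).astype(np.float32));print(np.round(r[0],1),np.round(r[1],1),round(r[2],1),m.sum())
E
```

```text
time_s: 10.6
ee_pos: [0.4602, 0.0002, 0.1272]
eef_rot: [3.138, -0.01, 0.332]
force: [0.7, -0.4, -0.0]
grip_width: 0.094
[4.60181488e-01 1.56449916e-04 1.27215680e-01]
[ 595.3 -236.3] [50.  50.5] 74.8 385
[0. 0.] [0. 0.] 0.0 0
```

View pics/crop4.png

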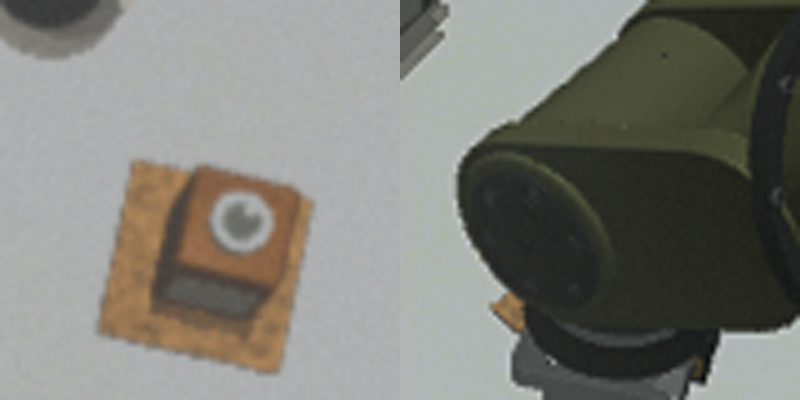

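The top crop shows the nozzle bottle upright on the mat and centred to about 1 mm. The side view is hidden by the arm. Next I fetch the safety bottle.

```bash
python3 -m creep '{"translation":[[0,0,-30],[0,0,-50],[0,0,-62],[0,0,-62],[0,0,-62]],"yaw":[0,0,0,0,0],"gripper":[0,0,0,80,150]}';python3 -m creep '{"translation":[[0,0,0],[0,0,0],[0,0,0],[0,0,0],[0,0,0]],"yaw":[0,0,0,0,0],"gripper":[255,255,255,255,255]}' 30
```

```text
time_s: 11.12
ee_pos: [0.4598, -0.0002, 0.0652]
eef_rot: [3.14, -0.006, 0.331]
force: [0.7, -0.0, 0.8]
grip_width: 0.084
time_s: 11.53
ee_pos: [0.46, -0.0002, 0.0657]
eef_rot: [3.14, -0.006, 0.331]
force: [0.2, 0.3, -0.6]
grip_width: 0.0506
```

```bash
python3 -m creep '{"translation":[[0,0,25],[0,0,60],[0,0,95],[18,35,100],[36,71,100]],"yaw":[0,0,0,0,0],"gripper":[255,255,255,255,255]}' 30
```

```text
time_s: 11.95
ee_pos: [0.4972, 0.0707, 0.1687]
eef_rot: [3.138, -0.011, 0.328]
force: [1.4, -0.1, -2.7]
grip_width: 0.05
```

```bash
python3 -m creep '{"translation":[[18,35,0],[36,70,0],[50,97,0],[58,110,0],[58,110,0]],"yaw":[0.005,0.005,0.005,0.005,0.005],"gripper":[255,255,255,255,255]}';python3 -m creep '{"translation":[[0,0,0],[0,0,-15],[0,0,-30]],"yaw":[0,0,0],"gripper":[255,255,255]}'
```

```text
time_s: 12.37
ee_pos: [0.5556, 0.1833, 0.1678]
eef_rot: [3.139, -0.01, 0.335]
force: [-0.2, -0.3, -2.9]
grip_width: 0.0495
time_s: 12.62
ee_pos: [0.5555, 0.1826, 0.1379]
eef_rot: [3.139, -0.011, 0.335]
force: [0.0, -0.2, -4.4]
grip_width: 0.0491
```

```bash
python3 -m creep '{"translation":[[0,-2,-5],[0,-2,-20],[0,-2,-35],[0,-2,-48]],"yaw":[0,0,0,0],"gripper":[255,255,255,255]}';python3 -m creep '{"translation":[[0,0,-5],[0,0,-10],[0,0,-13],[0,0,-15],[0,0,-17]],"yaw":[0,0,0,0,0],"gripper":[255,255,255,255,255]}'
```

```text
time_s: 12.95
ee_pos: [0.5552, 0.1796, 0.0895]
eef_rot: [3.139, -0.01, 0.334]
force: [-0.3, -0.3, -3.7]
grip_width: 0.0497
time_s: 13.37
ee_pos: [0.5555, 0.1796, 0.073]
eef_rot: [3.138, -0.011, 0.334]
force: [0.0, 0.0, -3.1]
grip_width: 0.05
```

```bash
python3 -m creep '{"translation":[[0,0,-0.7],[0,0,-1.5],[0,0,-2],[0,0,-2]],"yaw":[0,0,0,0],"gripper":[255,255,255,255]}';python3 -m creep '{"translation":[[0,0,0],[0,0,0],[0,0,0],[0,0,0]],"yaw":[0,0,0,0],"gripper":[150,0,0,0]}'
```

```text
time_s: 13.7
ee_pos: [0.5559, 0.1797, 0.072]
eef_rot: [3.138, -0.013, 0.334]
force: [-1.7, -0.5, 5.2]
grip_width: 0.0498
time_s: 14.03
ee_pos: [0.556, 0.1798, 0.0721]
eef_rot: [3.138, -0.013, 0.334]
force: [0.5, 0.1, -0.0]
grip_width: 0.0662
```

```bash
python3 -m creep '{"translation":[[0,0,30],[0,0,60],[0,0,95],[0,-20,120],[0,-60,120]],"yaw":[0,0,0,0,0],"gripper":[0,0,0,0,0]}'; python3 -m creep '{"translation":[[0,-40,0],[0,-80,0],[0,-80,0]],"yaw":[0,0,0],"gripper":[0,0,0]}'
python3 - <<'E'
from h import *
print(ctrl.get_obs()['ee_pos'])
c=shot('top','t5');s=shot('side','s5')
g=lambda i,x,y,w,h:cv2.resize(i[y:y+h,x:x+w,::-1],(400,400),interpolation=cv2.INTER_CUBIC)
cv2.imwrite('pics/crop5.png',np.hstack([g(c['pixels'],170,170,80,80),g(s['pixels'],190,230,90,90)]))
for c in (c,s):
    W=cloud(c).reshape(-1,3)
    for a,b in((.078,.091),(.110,.123)):
        m=(abs(W[:,0]-.557)<.05)&(abs(W[:,1]-.181)<.05)&(W[:,2]>a)&(W[:,2]<b)
        r=cv2.minAreaRect((W[m,:2]*1000).astype(np.float32));print(np.round(r[0],1),np.round(r[1],1),round(r[2],1),m.sum(),np.percentile(W[m,2],[10,50,90]) if m.any() else '')
E
```

```text
time_s: 14.45
ee_pos: [0.5576, 0.122, 0.1978]
eef_rot: [3.137, -0.022, 0.338]
force: [1.4, -0.3, 0.3]
grip_width: 0.0935
time_s: 14.7
ee_pos: [0.5577, 0.0366, 0.1983]
eef_rot: [3.136, -0.022, 0.334]
force: [0.6, 0.5, -0.5]
grip_width: 0.0941
[0.55770508 0.0366068  0.19830422]
[557.4 179. ] [57.5 42. ] 1.6 76 [0.08018161 0.0830901  0.08658515]
[557.7 179. ] [46.3 48. ] 59.9 371 [0.11347594 0.11655272 0.11905683]
[560.1 183.5] [49.4 49.1] 18.6 209 [0.08104596 0.08597749 0.0885032 ]
[561. 183.] [48.5 48.4] 87.4 476 [0.11502483 0.11901723 0.12120324]
```

View pics/crop5.png

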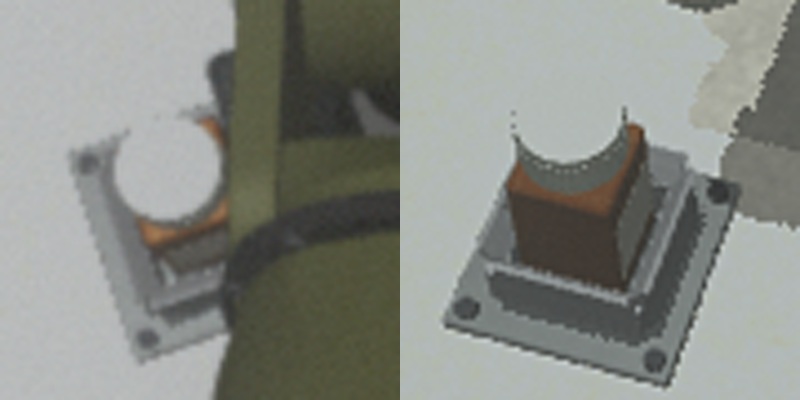

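The side crop shows the safety bottle sitting down in the well, and the cap-top height (116.6/119 mm, nominal 117.5) confirms it. Cap centre is about (557.5, 179.5).

```bash
python3 -m creep '{"translation":[[0,40,0],[0,80,0],[0,115,0],[0,138,0],[0,143,0]],"yaw":[0,0,0,0,0],"gripper":[0,0,0,0,0]}'; python3 -m creep '{"translation":[[0,0,0],[0,0,-25],[0,0,-50],[0,0,-65],[0,0,-70]],"yaw":[0,0,0,0,0],"gripper":[0,0,0,0,0]}'
```

```text
time_s: 15.22
ee_pos: [0.5569, 0.1886, 0.1977]
eef_rot: [3.138, -0.022, 0.34]
force: [-0.4, 0.2, -0.5]
grip_width: 0.0939
time_s: 15.63
ee_pos: [0.5558, 0.1878, 0.125]
eef_rot: [3.138, -0.018, 0.34]
force: [-0.7, -0.3, 0.0]
grip_width: 0.0942
```

```bash
python3 -m creep '{"translation":[[1.7,-8.4,0],[1.7,-8.4,-6],[1.7,-8.4,-12],[1.7,-8.4,-12.5],[1.7,-8.4,-12.5]],"yaw":[0,0,0,0,0],"gripper":[0,0,0,80,120]}' 50
python3 - <<'E'
from h import *
s=shot('side','s6');print(ctrl.get_obs()['ee_pos'])
cv2.imwrite('pics/crop6.png',cv2.resize(s['pixels'][190:320,170:310,::-1],None,fx=4,fy=4,interpolation=cv2.INTER_CUBIC))
E
```

```text
time_s: 16.05
ee_pos: [0.5576, 0.1793, 0.1127]
eef_rot: [3.138, -0.018, 0.34]
force: [-0.7, -0.3, -1.2]
grip_width: 0.0838
[0.55763547 0.17946673 0.11292684]
```

View pics/crop6.png

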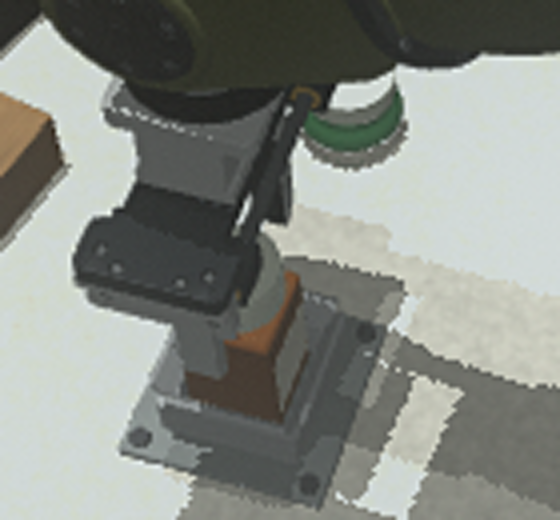

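The fingers sit around the cap with the tips near its lower rim and above the body's top. I close, then press.

```bash
python3 -m creep '{"translation":[[0,0,0],[0,0,0],[0,0,0],[0,0,0],[0,0,0]],"yaw":[0,0,0,0,0],"gripper":[255,255,255,255,255]}' 50; python3 -m creep '{"translation":[[0,0,-1],[0,0,-2],[0,0,-3],[0,0,-4],[0,0,-4.5]],"yaw":[0,0,0,0,0],"gripper":[255,255,255,255,255]}'
```

```text
time_s: 16.52
ee_pos: [0.5576, 0.1796, 0.113]
eef_rot: [3.138, -0.019, 0.34]
force: [-0.5, 1.7, -0.1]
grip_width: 0.0478
time_s: 16.93
ee_pos: [0.5578, 0.1798, 0.1091]
eef_rot: [3.138, -0.019, 0.34]
force: [-1.3, 2.1, 7.4]
grip_width: 0.0474
```

```bash
python3 -m creep '{"translation":[[0,0,-1.2],[0,0,-1.2],[0,0,-1.2],[0,0,-1.2],[0,0,-1.2]],"yaw":[0,0,0.08,0.17,0.26],"gripper":[255,255,255,255,255]}'; python3 -m creep '{"translation":[[0,0,0],[0,0,0],[0,0,0],[0,0,0]],"yaw":[0.08,0.16,0.24,0.32],"gripper":[255,255,255,255]}'
```

```text
time_s: 17.35
ee_pos: [0.5584, 0.1799, 0.1087]
eef_rot: [3.137, -0.021, 0.605]
force: [-0.0, 0.0, 7.5]
grip_width: 0.0473
time_s: 17.68
ee_pos: [0.559, 0.1799, 0.1096]
eef_rot: [3.136, -0.023, 0.928]
force: [-1.1, -1.0, 6.0]
grip_width: 0.0475
```

```bash
python3 -m creep '{"translation":[[-0.5,0,-2],[-0.5,0,-2],[-0.5,0,-2],[-0.5,0,-2]],"yaw":[0,0.08,0.16,0.24],"gripper":[255,255,255,255]}'; python3 -c "
from h import *
print(ctrl.get_obs()['moment'])"
```

```text
time_s: 18.02
ee_pos: [0.5592, 0.18, 0.1085]
eef_rot: [3.134, -0.024, 1.172]
force: [0.8, 0.1, 6.7]
grip_width: 0.0472
[-0.05585667 -0.09895902 -0.04243381]
```

```bash
python3 -m creep '{"translation":[[0,0,-1.2],[0,0,-1.5],[0,0,-1.5],[0,0,-1.5],[0,0,-1.5]],"yaw":[0,0.08,0.16,0.24,0.32],"gripper":[255,255,255,255,255]}' 55; python3 -m creep '{"translation":[[0,0,-1],[0,0,-1],[0,0,-1],[0,0,-1],[0,0,-1]],"yaw":[0.08,0.16,0.24,0.29,0.29],"gripper":[255,255,255,255,255]}';  python3 -c "
from h import *
print(ctrl.get_obs()['moment'])"
```

```text
time_s: 18.43
ee_pos: [0.5596, 0.18, 0.1079]
eef_rot: [3.133, -0.024, 1.496]
force: [-1.4, -2.0, 8.2]
grip_width: 0.0474
time_s: 18.85
ee_pos: [0.5603, 0.18, 0.1078]
eef_rot: [3.131, -0.024, 1.79]
force: [-0.7, -1.1, 7.6]
grip_width: 0.0473
[-0.19069555  0.03583378 -0.03178784]
```

```bash
python3 -m creep '{"translation":[[0,0,2],[0,0,4],[0,0,7],[0,0,11],[0,0,11]],"yaw":[0,0,0,0,0],"gripper":[255,255,255,255,255]}';python3 - <<'E'
from h import *
o=ctrl.get_obs();print(o['force'],o['moment'])
c=shot('top','t7');s=shot('side','s7')
g=lambda i,x,y,w,h:cv2.resize(i[y:y+h,x:x+w,::-1],(400,400),interpolation=cv2.INTER_CUBIC)
cv2.imwrite('pics/crop7.png',np.hstack([g(c['pixels'],170,170,80,80),g(s['pixels'],180,200,110,110)]))
E
```

```text
time_s: 19.27
ee_pos: [0.5605, 0.18, 0.1194]
eef_rot: [3.13, -0.024, 1.79]
force: [-0.4, -0.8, 0.3]
grip_width: 0.0473
[-0.44290885 -0.8278926   0.30623284] [-0.05868057 -0.05575197  0.0234517 ]
```

View pics/crop7.png

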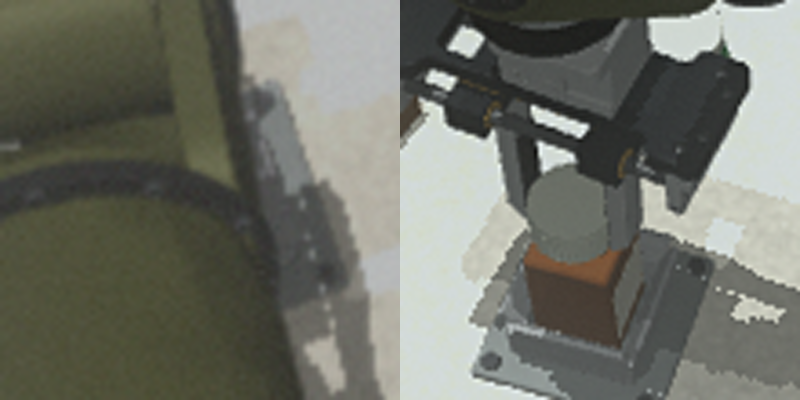

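The wrist force is about 0 with the cap raised 6 mm, and the side crop shows the bottle still seated, so the cap is free. I lift straight up.

```bash
python3 -m creep '{"translation":[[0,0,10],[0,0,24],[0,0,38],[0,0,50],[0,0,54]],"yaw":[0,0,0,0,0],"gripper":[255,255,255,255,255]}';python3 -m creep '{"translation":[[0,0,0],[0,0,0]],"yaw":[0,0],"gripper":[255,255]}';python3 - <<'E'
from h import *
o=ctrl.get_obs();print(o['ee_pos'],o['force'],o['eef_rot'])
c=shot('top','t8');s=shot('side','s8')
cv2.imwrite('pics/crop8.png',np.hstack([cv2.resize(s['pixels'][100:320,140:360,::-1],(400,400)),cv2.resize(s['pixels'][210:310,190:290,::-1],(400,400),interpolation=cv2.INTER_CUBIC)]))
W=cloud(s).reshape(-1,3)
for n,a,b in(('body',.078,.091),('cap top',.172,.185),('cap side',.155,.170)):
    m=(abs(W[:,0]-.56)<.035)&(abs(W[:,1]-.182)<.035)&(W[:,2]>a)&(W[:,2]<b)
    if m.sum()>5:
        r=cv2.minAreaRect((W[m,:2]*1000).astype(np.float32));print(n,np.round(r[0],1),np.round(r[1],1),round(r[2],1),m.sum())
E
```

```text
time_s: 19.78
ee_pos: [0.5608, 0.1801, 0.1749]
eef_rot: [3.128, -0.024, 1.79]
force: [-0.0, -1.2, 0.5]
grip_width: 0.0472
time_s: 19.95
ee_pos: [0.5608, 0.1801, 0.175]
eef_rot: [3.128, -0.024, 1.79]
force: [-0.3, -0.2, -0.2]
grip_width: 0.0472
[0.560806   0.18013581 0.17504801] [-0.34529143 -0.21015333 -0.15995931] [ 3.12788415 -0.02405914  1.78978549]
body [561.  183.1] [51.  50.9] 19.3 353
cap top [559.2 185.3] [46.6 67.9] 86.5 524
cap side [555.9 193.8] [72.6 28.3] 26.5 129
```

View pics/crop8.png

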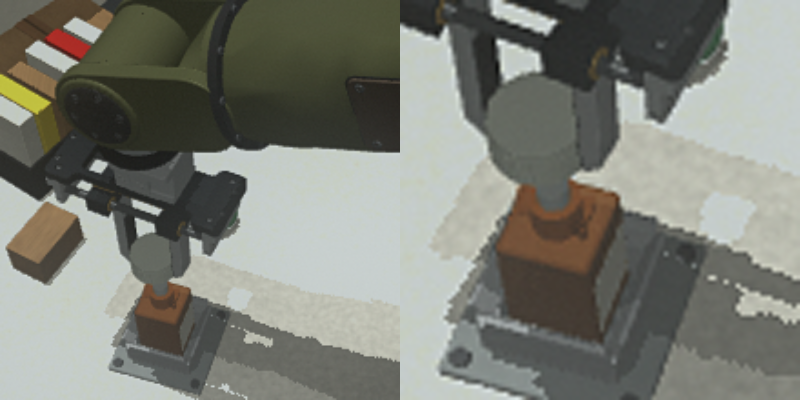

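The side crop shows the cap held level, well clear of the neck, with the bottle still seated in the holder. I nudge it 2 mm to centre the cap, then check the rest against the first top image.

```bash
python3 -m creep '{"translation":[[-1,0,0],[-2,0,-1],[-2,0,-1],[-2,0,-1],[-2,0,-1]],"yaw":[0,0,0,0,0],"gripper":[255,255,255,255,255]}';python3 - <<'E'
from h import *
t0=dict(np.load('pics/top0.npz'));s0=dict(np.load('pics/side0.npz'));t=shot('top','t9');s=shot('side','s9')
B={'top':{'jar':(262,170,298,202),'pen':(332,105,372,150),'can':(275,112,304,150),'carton':(192,115,236,150),'tape':(143,262,188,310),'stapler':(418,235,446,295)},'side':{'jar':(240,198,276,235),'pen':(240,112,278,165),'can':(206,145,240,202),'tape':(240,348,300,408),'carton':(140,205,190,258),'stapler':(380,138,440,182)}}
for n,a,b in(('top',t0,t),('side',s0,s)):
    for k,(x,y,X,Y) in B[n].items():
        d=np.abs(a['pixels'][y:Y,x:X].astype(int)-b['pixels'][y:Y,x:X]).max(2); print(n,k,'changed px frac',(d>40).mean().round(3))
W=cloud(t).reshape(-1,3);m=(abs(W[:,0]-.597)<.05)&(abs(W[:,1]+.235)<.05)&(W[:,2]>.078)&(W[:,2]<.092)
print(cv2.minAreaRect((W[m,:2]*1000).astype(np.float32)))
E
```

```text
time_s: 20.47
ee_pos: [0.5585, 0.1801, 0.1731]
eef_rot: [3.13, -0.024, 1.79]
force: [-0.4, 0.2, -0.3]
grip_width: 0.0471
top jar changed px frac 0.0
top pen changed px frac 0.0
top can changed px frac 0.0
top carton changed px frac 0.077
top tape changed px frac 0.909
top stapler changed px frac 0.0
side jar changed px frac 0.707
side pen changed px frac 0.517
side can changed px frac 0.605
side tape changed px frac 0.802
side carton changed px frac 0.495
side stapler changed px frac 0.668
((595.241943359375, -236.47132873535156), (50.12849044799805, 49.870948791503906), 73.4254379272461)
```

View pics/s9.png

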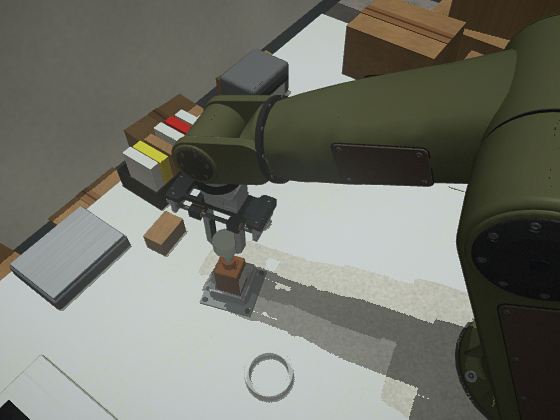

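The side view shows the tape at (270,377) and the carton at (165,233), both where they started. The cap is above its bottle at (223,240). The large side-view differences come from the arm in front and changed exposure.

```bash
python3 -c "
from station import ctrl
print(ctrl.hand_in())"
```

```text
the job is handed in; nothing more can be done
None
```

The bottles have changed places, the safety cap is off and held above its bottle, and the job is handed in at about 20.5 s of the 69 s allowed.

- **Swap:** I stood the safety bottle on the clear table for a while, moved the nozzle bottle to the mat, then put the safety bottle into the holder.
- **Cap:** I pressed it about 5 mm (7–8 N), turned it about 83° anticlockwise while keeping it pressed, and lifted it straight up.

**Last checks**
- **Nozzle bottle:** it stands upright within about 1 mm of the mat's middle in the top view.
- **Safety bottle:** before the twist its cap-top height (116.6 and 119 mm in the two views, nominal 117.5) showed it fully down. The side views after the twist show it still seated.
- **Held cap:** it is about 60 mm above its seated height, with near-zero wrist force. It should be about 1–2 mm off the bottle's axis. I worked that out from the side view and the gripper position, not from a direct look.
- **Other things:** in the last top view the jar, pen cup, can and stapler match the first picture. The carton shows about 8% changed pixels there. The tape is hidden by the arm, but both the carton and tape look in place in the last side view.

**What disagreed or drifted**
- The two cameras differ by about 3–5 mm. I relied mainly on the top one, because it agreed with the gripper.
- The tool tilted by about 1.6° over the moves, which yaw-only moves could not correct, so the cap is level to within roughly that.
- The side view's pixel comparison gave large changes for all six bystanders; I put that down to the arm in front and changed exposure.

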